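# Load the wafer carrier under the sensor bridge

### The job

Load the wafer carrier into the measuring station by pushing with the fingers: push the swing keeper's knob aside, slide the carrier flat along the base plate between the guide rails and under the low sensor bridge until it is fully home against the end stop, then push the keeper fully shut behind the carrier's back wall. Nothing is to be picked up: do not lift or tip the carrier, do not strike the bridge, and leave the chip box, tweezers and vial beside the station where they are.

Things in the scene. Friction and masses are not known exactly. Their poses are not given: they have to be found in the camera images.
- station: Measuring station, fixed: dark base plate 322 x 150 x 12 mm; its top is the deck. Origin on the bench, 12 mm below the deck, on the channel's centre line; x runs along the channel from its open end to the end stop, y left, z up. Plate from x = -210 to +112, y = +-75 mm. The deck at x below -65 mm is clear; there the carrier starts. 'Station x, y' below mean these axes. Pose varies.
- channel_mouth (a point): On the deck, centre line, station x = -30 mm: where the straight guide rails begin. Rails run from here to x = +102 mm, 12 mm high above the deck, inner faces at station y = +-41.5 mm, outer faces +-58.5 mm. Towards the open end flared lead-ins of the same height widen the channel to about +-54 mm at x = -65 mm.
- end_stop (a point): On the deck, centre line, at the face of the steel end stop across the channel, station x = +90 mm; the stop is 10 mm high. The carrier is home when its front edge touches this face: its origin is then at station x = +40 mm, its rear face at x = -10 mm.
- sensor_bridge: Low aluminium bridge across the channel, fixed to the station, with a black round sensor head 25 mm across on top. Origin on the deck, centre line, station x = +55 mm. Beam from station x = 40 to 70 mm, 147 mm long in y, underside 13 mm and top 26 mm above the deck, sensor head's top 43 mm. Delicate: at most 10 N.
- carrier: Loose aluminium wafer carrier, 0.2 kg: plate 100 (x) x 80 (y) x 10 mm, dark round 50 mm wafer on top, upright back wall along the rear edge, 76 mm wide, 5 mm thick, top 22 mm above the underside, rear faces flush. Origin: centre of the underside; x to the front (round corners), rear face at x = -50 mm. Fits with 1.5 mm play each side, 3 mm headroom. Slides with 1 to 2 N: push low.
- keeper (a joint): Swing keeper's hinge, rad, 0 to 2.1. 0 = shut, arm across the channel (points to station -y, hard stop); at value a it points along (-sin a, -cos a) in station x, y. Arm 10 mm wide, 14.5 to 20.5 mm above the deck: the carrier's plate passes below, its back wall passes only above about 1.5. Shut, it stands 3 mm behind the wall of a home carrier. Stays where left (under 1 N). Starts 0 to 0.5.
- keeper_pivot (a point): Keeper's vertical hinge axis, on the left rail at station x = -18 mm, y = +50 mm, 26.5 mm above the station's origin (underside of the arm).
- keeper_knob (a point): Top centre of the black thumb knob on the end of the keeper's arm, 50 mm from the pivot: upright, 12 mm across, from 20 to 42 mm above the deck. Pushed sideways with a finger: from the bridge side to open, from outside the channel to shut.
- chip_box: Bystander: closed chip box 50 x 50 x 18 mm with a clear lid, on the bench on the right side of the station; origin at the centre of its underside.
- tweezers: Bystander: steel tweezers 121 x 12 x 10 mm, on the bench on the right side of the station; origin at the centre of the underside.
- vial: Bystander: small glass vial with black cap, 23 mm across, 52 mm tall, standing on the bench on the left side of the station; origin at the centre of its underside.
Not all that is in view belongs to the job. Leave any brown or orange look-alike of the carrier alone.

How it is judged:
By the outcome, as a careful person would: the job done as asked, in the order asked, and still so for the second after the job is handed in, with the robot touching nothing.
It also fails if it takes over 58 s, if anything falls off the work surface, if the arm or the gripper's body presses on something with over 40 N, if the wrist force passes 120 N, or if a joint passes its speed limit or range.

### The arm

A 6-joint arm with a two-finger parallel gripper is mounted at the origin on a cart in front of the work surface, level with it; the furniture and walls round the work are solid. World frame = base frame: x ahead of the robot, y to its left, z up, the work surface at z = 0. Lengths are in m, angles in rad, forces in N, time in s.
With the tool pointing down it reaches from about 0.3 to 0.75 m from the base axis. Payload 8.5 kg.
Tool frame: the origin (TCP) lies at the very end of the fingers, on their centre line; the grasp point (between the pads) lies 19 mm behind it (r.pinch_z is the z of the grasp point in the tool frame, in m); z points along the fingers, y is the line along which they close (so a half turn about z gives the same grasp; the last joint's range is limited). The gripper opens to 88 mm and grips with 3 to 60 N. Pads are 18 mm wide; open, the fingers measure 123 mm over their backs; the gripper's body (75 mm by 187 mm) begins 45 mm behind the grasp point.
Start: joints at [1.104, 0.381, 1.297, -0, 1.464, -0.215], TCP at [0.137, 0.533, 0.239] pointing down, gripper open.
Joint ranges: [-3.11, 3.11], [-0.89, 2.33], [0.22, 2.48], [-1.42, 4.56], [0.17, 2.85], [-2.88, 2.88]. Speed limits (rad/s): [2.39, 2.39, 3.14, 3.14, 3.14, 3.14].

### API

Orientations are given as a 3x3 rotation matrix whose columns are the frame's x, y, z axes.
In Python, from workcell import telemetry, cams, r gives the robot as it stands. The module is installed in compiled form; this text tells all that it offers.
- The arm moves only by the tool step_arm, never from a script. Its argument "rows" is a list that holds one entry, the list of rows, each a list of 7 numbers: the turn, a rotation vector about the world's x, y, z in rad, then the shift along the world's x, y, z in mm, then the finger opening in mm, from 0 to 88.1. In form: [[[rx, ry, rz, dx, dy, dz, gripper], ...]]. A call has 1 to 10 rows; each row shifts and turns the commanded pose from where the row before left it; what a row does not reach is not made up. A row lasts 1/10 s, in which the tool goes at most 50 mm and 8.59 degrees, less where a joint would pass 70% of its speed; a pose out of reach is approached as far as the arm can. A call with a gripper value outside its range is refused whole. The fingers move at their own pace and stop on an object; "newtons" is the grip in N (left out, the last holds). Time passes only in rows, so rows that do not move let the fingers close. It gives the time, the measured TCP pose, the force, the opening and the grip force at its end, in the units of the state.
- telemetry.get_state(): the state, without advancing time (a new reading comes with each control period).
- cams.camera(name): name is "scene" or "side" or "wrist"; returns the picture (400x640x3 uint8, red, green, blue); there is no depth.
- cams.camera_model(name): a dict with "fovy" (degrees; the focal length in pixels is half the picture's height over the tangent of half this angle, whatever the lens; pixels are square), "cx", "cy" (the principal point, pixels), "distortion" ([k1, k2, p1, p2, k3] as OpenCV has them; the pictures are not rectified), "extrinsics" (4x4, takes a point from camera to world coordinates). Camera axes: x right, y down, z forward; pixel columns grow to the right and rows downward; lengths in m; the calibration is good to about 2 mm. A picture is of the moment at which its call begins: read the wrist's pose just before it. camera_model takes no time and is no camera call; for the wrist camera it gives the pose at the moment of the call.
- r.sign_off(): hands the job in; it is judged then, once.
The state is a dict: "clock": time; "q": joint angles; "joint_vel": joint speeds; "tau": joint torques, N m; "eef_pos": TCP position; "orientation": TCP orientation; "force": force on the tool from outside, world axes, zero at the start; "torque": the same for the moment, N m; "finger_gap": finger opening in m; "gripper_force": force on a finger pad.
Only numpy, scipy, OpenCV 4.12 (cv2) and the standard library are available. Lean on these libraries where they do the work, as an engineer would, in place of code of your own. Each camera call takes 0.05 s, during which the arm holds its last target. There are 200 camera calls.

## Working session

There is one attempt and no reset: what is moved stays moved. The work goes in short steps, Python scripts to look and compute and a tool call to move; the robot and the scene stay as the last step left them, time stands still between calls to the robot, and variables do not carry over. Pictures are saved under pics/ and viewed, at most 10 in all, crops included, and the job is handed in when it is done.

Besides the shell and the picture viewer there is one more tool, called after ">>>" as name([rows], argument=value, ...), one row to a line, values as JSON. step_arm: Moves the arm, as the interface text tells. Its arguments: {"type":"object","properties":{"rows":{"type":"array","items":{"type":"array","items":{"type":"array","items":{"type":"number"}}}},"newtons":{"type":"number"}},"required":["rows"]}

```bash
mkdir -p pics; cat > h.py <<'E'
import numpy as np, cv2
from workcell import telemetry, cams, r
def K(m):
    f=200/np.tan(np.radians(m['fovy'])/2); return np.array([[f,0,m['cx']],[0,f,m['cy']],[0,0,1.]])
def ray(m,uv):
    p=cv2.undistortPoints(np.array(uv,float).reshape(-1,1,2),K(m),np.array(m['distortion'],float)).reshape(-1,2)
    T=np.array(m['extrinsics']); d=np.c_[p,np.ones(len(p))]@T[:3,:3].T
    return T[:3,3],d
def at(m,uv,z):
    o,d=ray(m,uv); return o+d*((z-o[2])/d[:,2])[:,None]
def proj(m,P):
    T=np.linalg.inv(np.array(m['extrinsics'])); rv=cv2.Rodrigues(T[:3,:3])[0]
    return cv2.projectPoints(np.array(P,float).reshape(-1,1,3),rv,T[:3,3],K(m),np.array(m['distortion'],float))[0].reshape(-1,2)
def snap(n,f,crop=None,s=1):
    im=cams.camera(n)[:,:,::-1]
    cv2.imwrite('pics/raw_'+f,im)
    if crop: x,y,w,h=crop; im=im[y:y+h,x:x+w]
    cv2.imwrite('pics/'+f,cv2.resize(im,None,fx=s,fy=s,interpolation=cv2.INTER_CUBIC))
E
python3 - <<'E'
from h import *
import json
for n in ('scene','side','wrist'):
    m=cams.camera_model(n); print(n,m['fovy'],np.round(m['extrinsics'],3).tolist(),m['distortion'])
a=[cams.camera(n)[:,:,::-1] for n in ('scene','side')]
for n,i in zip(('scene','side'),a): cv2.imwrite(f'pics/{n}0.png',i)
cv2.imwrite('pics/both.png',cv2.resize(np.vstack(a),(480*1,600)))
s=telemetry.get_state();print(s['clock'],s['eef_pos'],np.round(s['orientation'],3).tolist())
E
```

```text
scene 51.31043951086072 [[0.612, -0.615, 0.498, -0.085], [-0.791, -0.467, 0.395, -0.562], [-0.01, -0.636, -0.772, 1.013], [0.0, 0.0, 0.0, 1.0]] [-0.05795121  0.          0.          0.          0.        ]
side 45.456215997324605 [[-0.989, -0.068, 0.132, 0.326], [-0.147, 0.577, -0.803, 1.083], [-0.022, -0.814, -0.581, 0.879], [0.0, 0.0, 0.0, 1.0]] [-0.11879101  0.          0.          0.          0.        ]
wrist 68.71021609259437 [[0.249, 0.923, 0.293, 0.061], [0.969, -0.237, -0.076, 0.552], [-0.0, 0.302, -0.953, 0.384], [0.0, 0.0, 0.0, 1.0]] [-0.03428069  0.          0.          0.          0.        ]
0.1 [0.13691646 0.53242608 0.23823106] [[-0.968, 0.249, -0.001], [0.249, 0.968, -0.001], [0.0, -0.001, -1.0]]
```

View pics/scene0.png

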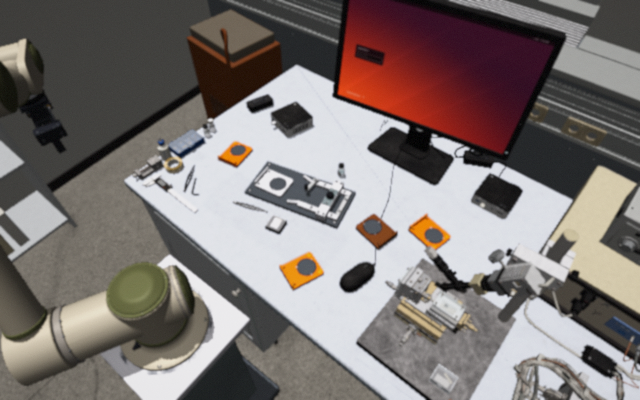

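View pics/side0.png

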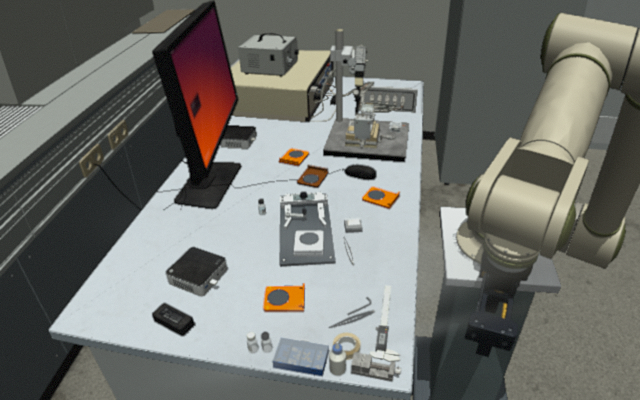

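The station is the dark plate at scene (300,193) and side (305,228), with its open end towards world +y. The silver carrier on it is at scene (274,184). The orange and brown plates at (235,153), (300,269), (376,230) and (430,232) are look-alikes. I'll confirm in an enlarged crop.

```bash
python3 - <<'E'
from h import *
a=cv2.imread('pics/scene0.png')[145:235,230:365]; b=cv2.imread('pics/side0.png')[180:275,255:375]
f=lambda i,s:cv2.resize(i,None,fx=s,fy=s,interpolation=cv2.INTER_CUBIC)
cv2.imwrite('pics/ca.png',f(a,5.9)); cv2.imwrite('pics/cb.png',f(b,6))
for n in('scene','side'):
    m=cams.camera_model(n)
    uv={'scene':[(264,163),(246,194),(340,224),(355,191)],'side':[(281,263),(334,262),(326,205),(280,205)]}[n]
    print(n,np.round(at(m,uv,0.012)*1000,0).tolist())
E
```

```text
scene [[572.0, 173.0, 12.0], [437.0, 127.0, 12.0], [521.0, -175.0, 12.0], [654.0, -138.0, 12.0]]
side [[587.0, 169.0, 12.0], [447.0, 148.0, 12.0], [504.0, -107.0, 12.0], [647.0, -90.0, 12.0]]
```

View pics/ca.png

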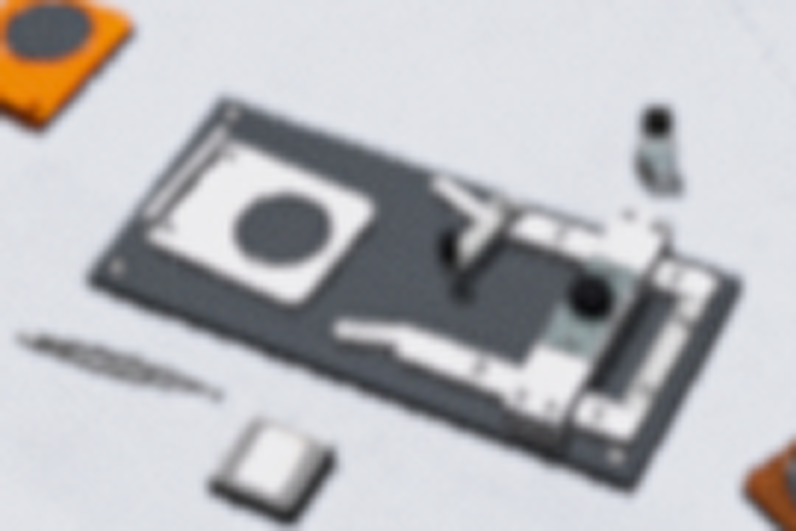

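View pics/cb.png

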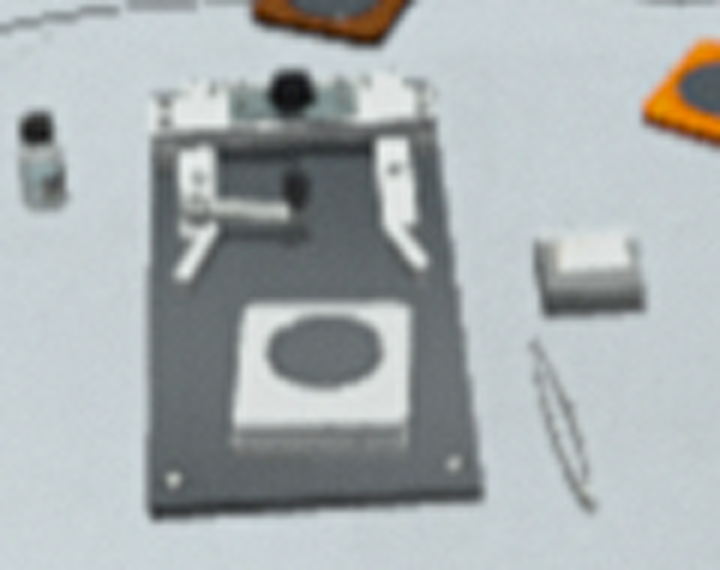

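The crops confirm it. The silver carrier has a dark wafer, its back wall faces the open end, and it sits on the dark plate. The keeper is nearly shut, with its black knob at scene ~(307,187). Next I fit the station pose from both views.

```bash
cat >> h.py <<'E'
from scipy.optimize import least_squares
def W(p,L):
    L=np.array(L,float).reshape(-1,3); c,s=np.cos(p[2]),np.sin(p[2])
    return np.c_[p[0]+c*L[:,0]-s*L[:,1],p[1]+s*L[:,0]+c*L[:,1],L[:,2]]
def fit(obs,p0):  # obs: list of (model, Lmm pts, uv)
    f=lambda p:np.concatenate([(proj(m,W([p[0],p[1],p[2]],np.array(L)/1000.))-np.array(uv)).ravel() for m,L,uv in obs])
    s=least_squares(f,p0,loss='soft_l1'); return s.x,f(s.x).reshape(-1,2)
E
python3 - <<'E'
from h import *
sc=cams.camera_model('scene'); sd=cams.camera_model('side')
A=lambda l:[(230+x/5.9,145+y/5.9) for x,y in l]; B=lambda l:[(255+x/6,180+y/6) for x,y in l]
L1=[(-210,75,12),(-210,-75,12),(112,-75,12),(112,75,12),(55,0,55)]
L2=[(-210,75,12),(-210,-75,12),(55,0,55)]
p,e=fit([(sc,L1,A([(225,98),(92,275),(632,480),(742,283),(590,290)])),(sd,L2,B([(152,505),(482,490),(292,80)]))],[.55,0,-1.4])
print(np.round(p,4),np.round(e,1).tolist())
# carrier: plate top corners z=22 approx, wall-top z=34
t=lambda P:np.round(((P[:,:2]-p[:2])@np.array([[np.cos(p[2]),-np.sin(p[2])],[np.sin(p[2]),np.cos(p[2])]]))*1000).tolist()
print('wall top',t(at(sc,A([(222,128),(148,215)]),.034)),'front',t(at(sc,A([(375,205),(298,303)]),.022)),'wafer',t(at(sc,A([(283,229)]),.022)),t(at(sd,B([(326,350)]),.022)))
print('wall side',t(at(sd,B([(237,432),(407,428)]),.034)), 'knob',t(at(sc,A([(450,240)]),.054)),t(at(sd,B([(296,176)]),.054)))
for n,m,uv in(('vial cap',sc,A([(657,118)])),('vial cap',sd,B([(37,122)]))): print(n,np.round(at(m,uv,.052),3))
print('tweez',t(at(sc,A([(20,337),(220,397)]),.005)),'box',t(at(sc,A([(272,460)]),.018)))
E
```

```text
[ 0.5582 -0.0489 -1.3681] [[-0.4, -1.6], [-1.7, -0.8], [-0.2, 0.6], [0.7, -1.3], [0.3, -0.7], [-0.3, -0.6], [0.8, -1.1], [0.9, -0.3]]
wall top [[-182.0, 31.0], [-186.0, -41.0]] front [[-85.0, 26.0], [-90.0, -52.0]] wafer [[-122.0, -10.0]] [[-123.0, -7.0]]
wall side [[-191.0, 35.0], [-195.0, -41.0]] knob [[-24.0, -3.0]] [[-28.0, 3.0]]
vial cap [[ 0.688 -0.059  0.052]]
vial cap [[ 0.694 -0.053  0.052]]
tweez [[-219.0, -124.0], [-103.0, -112.0]] box [[-54.0, -143.0]]
```

>>> step_arm([
  [[0, 0, -0.056, 20, -24, 1, 0], [0, 0, -0.056, 20, -24, 1, 0], [0, 0, -0.056, 20, -24, 1, 0], [0, 0, -0.056, 20, -24, 1, 0], [0, 0, -0.056, 20, -24, 1, 0], [0, 0, -0.056, 20, -24, 1, 0], [0, 0, -0.056, 20, -24, 1, 0], [0, 0, -0.056, 20, -24, 1, 0], [0, 0, -0.056, 20, -24, 1, 0], [0, 0, -0.056, 20, -24, 1, 0]],
])

```text
clock: 1.1
eef_pos: [0.3376, 0.2915, 0.2486]
orientation: [[-0.687, 0.727, -0.0], [0.727, 0.687, -0.0], [0.0, -0.0, -1.0]]
force: [-0.6, 0.3, 0.9]
finger_gap: 0.0101
gripper_force: 0.0
```

>>> step_arm([
  [[0, 0, -0.056, 20, -24, 1, 0], [0, 0, -0.056, 20, -24, 1, 0], [0, 0, -0.056, 20, -24, 1, 0], [0, 0, -0.056, 20, -24, 1, 0], [0, 0, -0.056, 20, -24, 1, 0], [0, 0, -0.056, 20, -24, 1, 0], [0, 0, -0.056, 20, -24, 1, 0], [0, 0, -0.056, 20, -24, 1, 0], [0, 0, -0.056, 20, -24, 1, 0], [0, 0, -0.056, 20, -24, 1, 0]],
])

```text
clock: 2.1
eef_pos: [0.5376, 0.0515, 0.2585]
orientation: [[-0.195, 0.981, -0.001], [0.981, 0.195, 0.0], [0.0, -0.001, -1.0]]
force: [0.4, 0.4, 0.3]
finger_gap: 0.0006
gripper_force: 0.0
```

```bash
python3 - <<'E'
from h import *
import pickle
for i in range(4): cams.camera('wrist')
s=telemetry.get_state();m=cams.camera_model('wrist'); pickle.dump(m,open('m1.pkl','wb'))
snap('wrist','w1.png',None,1.25)
print(s['clock'],s['eef_pos'],np.round(s['orientation'],3).tolist(),s['joint_vel'],s['force'],s['finger_gap'],s['q'])
E
```

```text
2.3 [0.53681043 0.05253147 0.25820128] [[-0.197, 0.98, -0.001], [0.98, 0.197, 0.0], [0.001, -0.001, -1.0]] [ 2.38144040e-02 -2.01801935e-02  1.47718028e-02  1.81260062e-03
 -1.21800609e-03  5.34345979e-05] [-0.1940964  -0.03222218  0.18789945] 0.00011249051301752817 [-1.22160960e-01  3.49125908e-01  1.28945134e+00  2.17536721e-04
  1.50437160e+00 -3.20966386e-01]
```

View pics/w1.png

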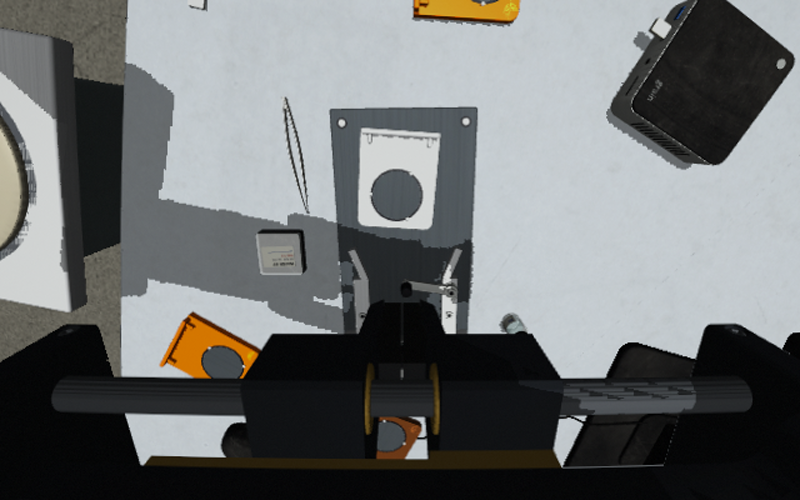

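Wrist view: plate corners are at display (332,109) and (477,108), carrier wall at (362..440,130), knob at (406,289) and pivot at (451,291). I'll enlarge it to read these precisely.

```bash
python3 - <<'E'
from h import *
im=cv2.imread('pics/raw_w1.png')[75:275,255:395]
cv2.imwrite('pics/w1c.png',cv2.resize(im,None,fx=3,fy=3,interpolation=cv2.INTER_CUBIC))
E
```

```text
(no output)
```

View pics/w1c.png

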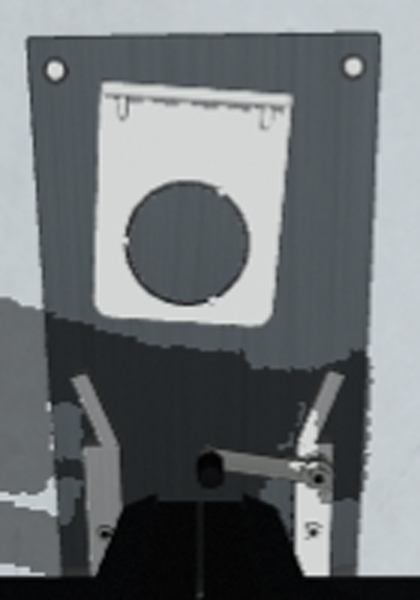

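```bash
python3 - <<'E'
from h import *
import pickle
m=pickle.load(open('m1.pkl','rb')); C=lambda l:[(255+(x-1)/3,75+(y-1)/3) for x,y in l]
p,e=fit([(m,[(-210,-75,12),(-210,75,12),(-30,-41.5,24),(-30,41.5,24),(-18,50,34)],C([(27,37),(380,33),(117,445),(299,443),(318,478)]))],[.558,-.049,-1.368])
print('station',np.round(p,4),np.round(e,1).tolist())
# deck z: carrier local z -> world +12
c,e=fit([(m,[(-50,38,34),(-50,-38,34),(50,0,22)],C([(292,95),(104,82),(184,323)]))],[.53,.08,-1.4])
print('carrier',np.round(c,4),np.round(e,1).tolist())
t=lambda P:np.round(((P[:,:2]-p[:2])@np.array([[np.cos(p[2]),-np.sin(p[2])],[np.sin(p[2]),np.cos(p[2])]]))*1000,1).tolist()
print('carrier in st',t(np.array([[*c[:2],0]])),c[2]-p[2])
print('knob',t(at(m,C([(210,474)]),.054)), 'front corners y',t(at(m,C([(95,300),(274,300)]),.022)))
print('right edge',t(at(m,C([(367,330),(47,310)]),.012)))
E
```

```text
station [ 0.5612 -0.0483 -1.3595] [[-0.7, -0.1], [1.0, -0.3], [0.6, 0.5], [-0.6, 0.5], [-0.2, -0.4]]
carrier [ 0.526   0.0853 -1.4364] [[0.2, -0.0], [-0.1, 0.0], [-0.0, -0.0]]
carrier in st [[-138.0, -6.4]] -0.076839224578781
knob [[-28.7, 0.6]] front corners y [[-99.1, -49.5], [-98.2, 29.9]]
right edge [[-81.4, 73.8], [-92.6, -73.0]]
```

```bash
cat >> h.py <<'E'
ST=np.array([.5612,-.0483,-1.3595])
def plan(pts): # station mm waypoints from current tcp -> world mm deltas
    e=telemetry.get_state()['eef_pos']; c=np.array(e)*1000
    for q in pts:
        w=W(ST,np.array([q])/1000.)[0]*1000; print(q,'d',np.round(w-c,1)); c=w
def tost(P):
    d=np.array(P[:2])-ST[:2]; c,s=np.cos(ST[2]),np.sin(ST[2]); return np.round([1000*(c*d[0]+s*d[1]),1000*(-s*d[0]+c*d[1]),1000*P[2]],1)
E
python3 - <<'E'
from h import *
k=lambda a:(np.round(-18-50*np.sin(a)+15*np.cos(a),1),np.round(50-50*np.cos(a)-23.5*np.sin(a),1),40)
plan([(5,-3,250),(5,-3,40)]+[k(a) for a in(.21,.5,.8,1.1,1.4,1.7,1.95)])
E
```

```text
(5, -3, 250) d [  22.8 -106.9   -8.5]
(5, -3, 40) d [   0.    0. -210.]
(np.float64(-13.8), np.float64(-3.8), 40) d [-4.7 18.2  0. ]
(np.float64(-28.8), np.float64(-5.1), 40) d [-4.4 14.4  0. ]
(np.float64(-43.4), np.float64(-1.7), 40) d [ 0.3 15.   0. ]
(np.float64(-55.8), np.float64(6.4), 40) d [ 5.3 13.8  0. ]
(np.float64(-64.7), np.float64(18.3), 40) d [ 9.8 11.2  0. ]
(np.float64(-69.5), np.float64(33.1), 40) d [13.5  7.8  0. ]
(np.float64(-70.0), np.float64(46.7), 40) d [13.2  3.3  0. ]
```

>>> step_arm([
  [[0, 0, 0.013, 4.6, -21.4, -1, 0], [0, 0, 0, 4.6, -21.4, -2, 0], [0, 0, 0, 4.6, -21.4, -2, 0], [0, 0, 0, 4.6, -21.4, -2, 0], [0, 0, 0, 4.6, -21.4, -2, 0], [0, 0, 0, 0, 0, -40, 0], [0, 0, 0, 0, 0, -40, 0], [0, 0, 0, 0, 0, -40, 0], [0, 0, 0, 0, 0, -20, 0], [0, 0, 0, 0, 0, 0, 0]],
])

```text
clock: 3.35
eef_pos: [0.5583, -0.0529, 0.1075]
orientation: [[-0.212, 0.977, -0.005], [0.977, 0.212, 0.002], [0.003, -0.005, -1.0]]
force: [-0.5, 0.2, -0.5]
finger_gap: 0.0006
gripper_force: 0.0
```

```bash
python3 - <<'E'
from h import *
s=telemetry.get_state(); print(tost(s['eef_pos']),s['eef_pos'],s['orientation'])
snap('wrist','w2.png',(200,100,240,200),2.5)
E
```

```text
[  3.9  -3.8 107.5] [ 0.55831854 -0.05289945  0.10749424] [[-0.21204707  0.97724468 -0.00537288]
 [ 0.97725526  0.21205907  0.00176513]
 [ 0.00286433 -0.00487638 -0.99998401]]
```

View pics/w2.png

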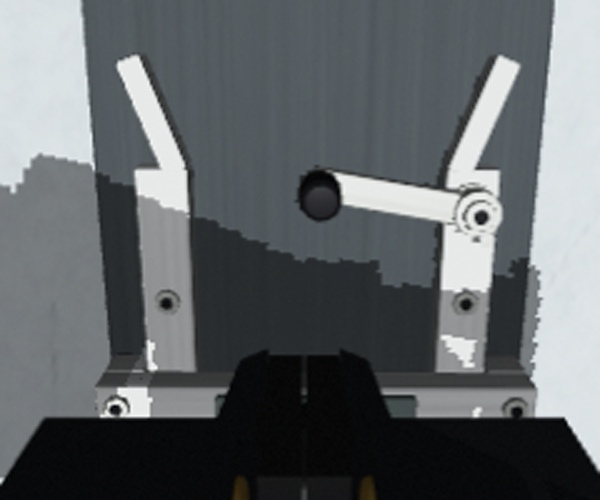

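```bash
python3 - <<'E'
from h import *
import pickle
m=cams.camera_model('wrist'); C=lambda l:[(200+(x-1)/2.5,100+(y-1)/2.5) for x,y in l]
p,e=fit([(m,[(-30,-41.5,24),(-30,41.5,24)],C([(188,170),(450,171)]))],ST)
print(np.round(p,4),e.round(1).tolist())
print([tost(x) for x in at(m,C([(188,170),(450,171)]),.024)],'pivot',tost(at(m,C([(481,216)]),.034)[0]),'knob',tost(at(m,C([(321,203)]),.054)[0]))
plan([(4,-4,40)])
E
```

```text
[ 0.5631 -0.0491 -1.3601] [[0.6, -0.0], [-0.6, -0.0]]
[array([-28.8, -40.3,  24. ]), array([-28.8,  43.7,  24. ])] pivot [-16.5  52.3  34. ] knob [-25.2   1.7  54. ]
(4, -4, 40) d [ -1.3   0.3 -69.5]
```

```bash
sed -i 's/^ST=.*/ST=np.array([.5627,-.0490,-1.360])/' h.py; python3 - <<'E'
from h import *
k=lambda a:(float(np.round(-18-50*np.sin(a)+15*np.cos(a),1)),float(np.round(50-50*np.cos(a)-23.5*np.sin(a),1)),40)
plan([k(a) for a in(.21,.5,.8,1.1,1.4,1.7,1.95)])
E
```

```text
(-13.8, -3.8, 40) d [ -3.3  17.  -69.5]
(-28.8, -5.1, 40) d [-4.4 14.4  0. ]
(-43.4, -1.7, 40) d [ 0.3 15.   0. ]
(-55.8, 6.4, 40) d [ 5.3 13.8  0. ]
(-64.7, 18.3, 40) d [ 9.8 11.2  0. ]
(-69.5, 33.1, 40) d [13.5  7.8  0. ]
(-70.0, 46.7, 40) d [13.2  3.3  0. ]
```

>>> step_arm([
  [[0, 0, 0, 0, 0, -25, 0], [0, 0, 0, 0, 0, -25, 0], [0, 0, 0, 0, 0, -17, 0], [0, 0, 0, 0, 0, 0, 0], [0, 0, 0, 0, 0, 0, 0]],
])

```text
clock: 3.9
eef_pos: [0.5608, -0.0543, 0.0445]
orientation: [[-0.211, 0.977, 0.002], [0.977, 0.211, -0.001], [-0.001, 0.002, -1.0]]
force: [-0.8, -1.2, 1.0]
finger_gap: 0.0005
gripper_force: 0.0
```

>>> step_arm([
  [[0, 0, 0, -3, 9, -1, 0], [0, 0, 0, -3, 9, -1, 0], [0, 0, 0, -2.2, 7.2, 0, 0], [0, 0, 0, -2.2, 7.2, 0, 0], [0, 0, 0, 0, 7.5, 0, 0], [0, 0, 0, 0.3, 7.5, 0, 0], [0, 0, 0, 2.5, 7, 0, 0], [0, 0, 0, 2.8, 6.8, 0, 0], [0, 0, 0, 4.9, 5.6, 0, 0], [0, 0, 0, 4.9, 5.6, 0, 0]],
])

```text
clock: 4.9
eef_pos: [0.5655, 0.0185, 0.0407]
orientation: [[-0.21, 0.978, -0.0], [0.978, 0.21, 0.0], [0.0, -0.0, -1.0]]
force: [-0.7, -1.1, 0.6]
finger_gap: 0.0004
gripper_force: 0.3
```

>>> step_arm([
  [[0, 0, 0, 4.5, 2.6, 0, 0], [0, 0, 0, 4.5, 2.6, 0, 0], [0, 0, 0, 4.5, 2.6, 0, 0], [0, 0, 0, 4.4, 1.1, 0, 0], [0, 0, 0, 4.4, 1.1, 0, 0], [0, 0, 0, 4.4, 1.1, 0, 0], [0, 0, 0, 0, 0, 0, 0]],
])

```text
clock: 5.6
eef_pos: [0.5923, 0.0292, 0.0407]
orientation: [[-0.21, 0.978, 0.001], [0.978, 0.21, 0.0], [-0.0, 0.001, -1.0]]
force: [-0.4, -0.2, 0.4]
finger_gap: 0.0006
gripper_force: 0.0
```

```bash
python3 - <<'E'
from h import *
s=telemetry.get_state(); print(tost(s['eef_pos']),s['force'],s['clock'])
snap('wrist','w3.png',(120,20,400,300),2)
E
```

```text
[-70.2  45.3  40.7] [-0.38490431 -0.24426725  0.4305508 ] 5.6
```

View pics/w3.png

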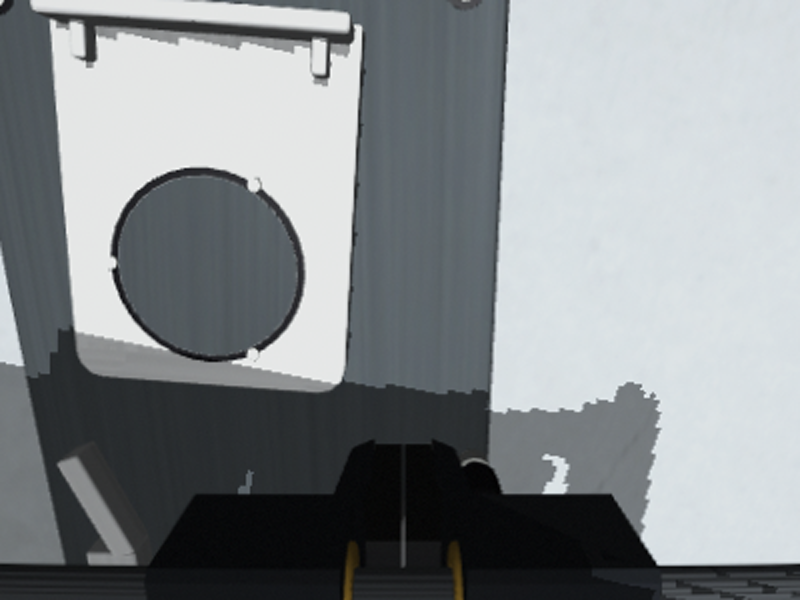

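The keeper knob is now at display (482,473), right of the fingers, so the keeper is open. I'll re-measure the carrier and the knob here.

```bash
python3 - <<'E'
from h import *
m=cams.camera_model('wrist'); C=lambda l:[(120+(x-.5)/2,20+(y-.5)/2) for x,y in l]
for n,l,z in(('R',[(359,100),(347,340)],.022),('L',[(56,100),(75,340)],.022),('F',[(120,379),(310,390)],.022),('knob',[(482,475)],.054)):
    print(n,[tost(x).tolist() for x in at(m,C(l),z)])
print('carrier old',tost([.526,.0853,.0]),-1.4364+1.36)
plan([(-137,-68,130),(-137,-68,16.5)])
E
```

```text
R [[-168.1, 33.3, 22.0], [-103.5, 28.5, 22.0]]
L [[-168.8, -46.4, 22.0], [-103.4, -51.7, 22.0]]
F [[-91.3, -40.0, 22.0], [-88.0, 17.0, 22.0]]
knob [[-76.9, 64.9, 54.0]]
carrier old [-139.    -7.8    0. ] -0.0763999999999998
(-137, -68, 130) d [-124.4   41.5   89.3]
(-137, -68, 16.5) d [   0.     0.  -113.5]
```

>>> step_arm([
  [[0, 0, 0, -2, 0, 30, 20], [0, 0, 0.131, -4, 0, 30, 40], [0, 0, 0.131, -12, 4, 29, 40], [0, 0, 0.131, -12, 4, 0, 40], [0, 0, 0.131, -12, 4, 0, 40], [0, 0, 0.131, -12, 4, 0, 40], [0, 0, 0.131, -12, 4, 0, 40], [0, 0, 0.131, -12, 4, 0, 40], [0, 0, 0.131, -12, 4, 0, 40], [0, 0, 0.131, -12, 5, 0, 40]],
])

```text
clock: 6.65
eef_pos: [0.4891, 0.0623, 0.1298]
orientation: [[-0.985, 0.174, 0.0], [0.174, 0.985, 0.0], [-0.0, 0.0, -1.0]]
force: [-0.2, -0.3, 0.1]
finger_gap: 0.0399
gripper_force: 0.0
```

>>> step_arm([
  [[0, 0, 0.131, -12, 6, 0, 40], [0, 0, 0.131, -10, 6, 0, 40], [0, 0, 0.131, 0, 0, 0, 40], [0, 0, 0, 0, 0, -20, 40], [0, 0, 0, 0, 0, -20, 40], [0, 0, 0, 0, 0, 0, 40], [0, 0, 0, 0, 0, 0, 40]],
])

```text
clock: 7.35
eef_pos: [0.4678, 0.0741, 0.0901]
orientation: [[-0.977, -0.211, -0.0], [-0.211, 0.977, 0.0], [0.0, 0.0, -1.0]]
force: [-0.1, -0.4, 0.8]
finger_gap: 0.0403
gripper_force: 0.0
```

```bash
python3 - <<'E'
from h import *
s=telemetry.get_state(); print(tost(s['eef_pos']),np.degrees(np.arctan2(s['orientation'][1,0],s['orientation'][0,0])),'want',np.degrees(ST[2])-90,s['finger_gap'],s['clock'])
plan([(-137,-68,16.5),(-137,-49,16.5)])
E
```

```text
[-140.2  -67.1   90.1] -167.79167636222476 want -167.92226013779197 0.04025707275079677 7.35
(-137, -68, 16.5) d [ -0.2  -3.4 -73.6]
(-137, -49, 16.5) d [18.6  4.   0. ]
```

>>> step_arm([
  [[0, 0, 0, 0, 0, -30, 40], [0, 0, 0, 0, 0, -25, 40], [0, 0, 0, 0, 0, -12, 40], [0, 0, 0, 0, 0, -6, 40], [0, 0, 0, 0, 0, 0, 40], [0, 0, 0, 0, 0, 0, 40]],
])

```text
clock: 7.95
eef_pos: [0.4683, 0.0741, 0.0177]
orientation: [[-0.977, -0.212, 0.002], [-0.212, 0.977, -0.0], [-0.002, -0.0, -1.0]]
force: [-0.1, 1.2, 0.1]
finger_gap: 0.0401
gripper_force: 0.0
```

>>> step_arm([
  [[0, 0, 0, 2, 0.4, 0, 40], [0, 0, 0, 2, 0.4, 0, 40], [0, 0, 0, 2, 0.4, 0, 40], [0, 0, 0, 2, 0.4, 0, 40], [0, 0, 0, 2, 0.5, 0, 40], [0, 0, 0, 2, 0.4, 0, 40], [0, 0, 0, 2, 0.4, 0, 40], [0, 0, 0, 2, 0.5, 0, 40], [0, 0, 0, 1.7, 0.4, 0, 40], [0, 0, 0, 0, 0, 0, 40]],
])

```text
clock: 8.95
eef_pos: [0.4857, 0.0781, 0.0167]
orientation: [[-0.977, -0.212, 0.0], [-0.212, 0.977, 0.0], [-0.0, 0.0, -1.0]]
force: [-0.4, 0.5, 0.7]
finger_gap: 0.04
gripper_force: 0.1
```

```bash
python3 - <<'E'
from h import *
s=telemetry.get_state(); print(tost(s['eef_pos']),s['force'],s['clock'])
E
```

```text
[-140.3  -48.7   16.7] [-0.36025881  0.46321764  0.73437425] 8.95
```

>>> step_arm([
  [[0, 0, 0, -6, -1.3, 0, 40], [0, 0, 0, 0, 0, 25, 40], [0, 0, 0, 0, 0, 30, 36], [0, 0, -0.131, 4, 8, 0, 30], [0, 0, -0.131, 4, 8, 0, 30], [0, 0, -0.131, 4, 8, 0, 30], [0, 0, -0.131, 4, 8, 0, 30], [0, 0, -0.131, 4, 8, 0, 30], [0, 0, -0.131, 4, 8, 0, 30], [0, 0, -0.131, 4, 8, 0, 30]],
])

```text
clock: 9.95
eef_pos: [0.5073, 0.1329, 0.0717]
orientation: [[-0.759, 0.651, 0.0], [0.651, 0.759, 0.0], [-0.0, 0.0, -1.0]]
force: [-0.1, -0.1, -0.5]
finger_gap: 0.03
gripper_force: 0.0
```

>>> step_arm([
  [[0, 0, -0.131, 4, 8, 0, 30], [0, 0, -0.131, 4, 8, 0, 30], [0, 0, -0.131, 4, 4, 0, 30], [0, 0, -0.131, 0, 0, 0, 30], [0, 0, -0.131, 0, 0, 0, 30], [0, 0, 0, 0, 0, 0, 30], [0, 0, 0, 0, 0, 0, 30]],
])

```text
clock: 10.65
eef_pos: [0.5192, 0.1526, 0.0717]
orientation: [[-0.214, 0.977, -0.0], [0.977, 0.214, 0.0], [0.0, -0.0, -1.0]]
force: [0.7, 0.0, 0.6]
finger_gap: 0.0297
gripper_force: 0.0
```

```bash
python3 - <<'E'
from h import *
import pickle
s=telemetry.get_state(); print(tost(s['eef_pos']),np.degrees(np.arctan2(s['orientation'][1,0],s['orientation'][0,0])),'want',np.degrees(ST[2])+180,s['finger_gap'],s['clock'])
pickle.dump(cams.camera_model('wrist'),open('m4.pkl','wb'));snap('wrist','w4.png')
plan([(-206,0,16.5)])
E
```

```text
[-206.2   -0.3   71.7] 102.34408429877189 want 102.07773986220803 0.02971010323432537 10.65
(-206, 0, 16.5) d [  0.3  -0.1 -55.2]
```

>>> step_arm([
  [[0, 0, -0.005, 0, 0, -25, 30], [0, 0, 0, 0, 0, -20, 30], [0, 0, 0, 0, 0, -10, 30], [0, 0, 0, 0, 0, 0, 30], [0, 0, 0, 0, 0, 0, 30]],
])

```text
clock: 11.2
eef_pos: [0.5197, 0.1527, 0.0173]
orientation: [[-0.206, 0.979, 0.001], [0.979, 0.206, 0.0], [-0.0, 0.001, -1.0]]
force: [0.2, 0.6, 0.0]
finger_gap: 0.0302
gripper_force: 0.0
```

>>> step_arm([
  [[0, 0, 0, 0.6, -3, 0, 30], [0, 0, 0, 0.6, -3, 0, 30], [0, 0, 0, 0.7, -3, 0, 30], [0, 0, 0, 0.6, -3, 0, 30], [0, 0, 0, 0.6, -3, 0, 30], [0, 0, 0, 0.7, -3, 0, 30], [0, 0, 0, 0.6, -3, 0, 30], [0, 0, 0, 0.6, -3, 0, 30], [0, 0, 0, 0.7, -3, 0, 30], [0, 0, 0, 0, 0, 0, 30]],
])

```text
clock: 12.2
eef_pos: [0.5252, 0.1251, 0.0166]
orientation: [[-0.205, 0.979, -0.0], [0.979, 0.205, -0.0], [-0.0, -0.0, -1.0]]
force: [0.3, 0.2, -0.1]
finger_gap: 0.0301
gripper_force: 0.0
```

```bash
python3 - <<'E'
from h import *
s=telemetry.get_state(); print(tost(s['eef_pos']),s['force'],s['clock'])
ims=[cams.camera(n)[:,:,::-1] for n in('scene','side','wrist')]
for n,i in zip(('scene','side','wrist'),ims): cv2.imwrite(f'pics/{n}5.png',i)
f=lambda i,h:cv2.resize(i,None,fx=h/i.shape[0],fy=h/i.shape[0],interpolation=cv2.INTER_CUBIC)
cv2.imwrite('pics/v5.png',np.hstack([f(ims[0][145:235,240:360],300),f(ims[1][180:270,260:380],300)]))
w=cv2.imread('pics/raw_w4.png')
cv2.imwrite('pics/v5.png',np.vstack([cv2.imread('pics/v5.png'),f(w[100:300,60:593],300)[:, :800]]))
print(cv2.imread('pics/v5.png').shape)
E
```

```text
[-178.1   -0.2   16.6] [ 0.31621668  0.22888615 -0.07317961] 12.2
(600, 800, 3)
```

View pics/v5.png

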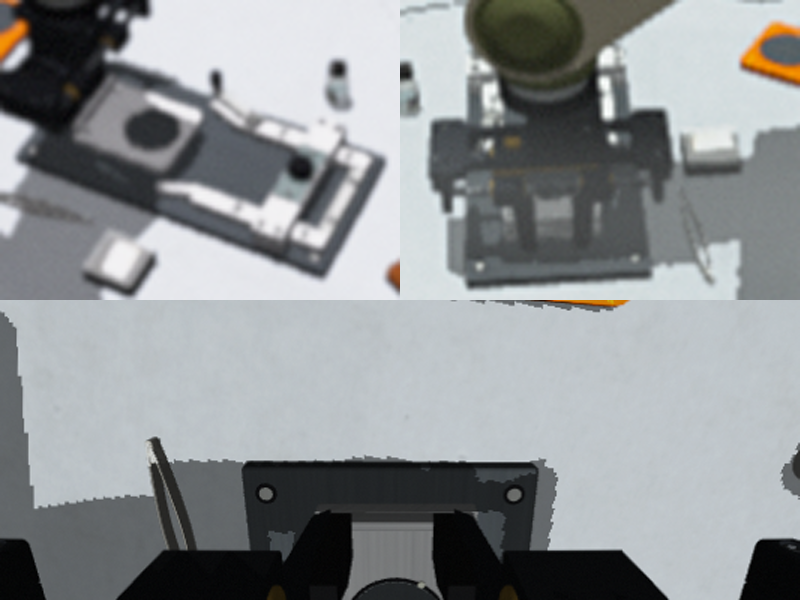

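```bash
python3 - <<'E'
from h import *
import pickle
m=pickle.load(open('m4.pkl','rb')); C=lambda l:[(60+(x-.7)/1.5,100+(y-300-.7)/1.5) for x,y in l]
print('wall',[tost(x).tolist() for x in at(m,C([(316,512),(478,512)]),.034)],'plate',[tost(x).tolist() for x in at(m,C([(243,464),(538,464)]),.012)])
import h; h.ST=np.array([.5582,-.0489,-1.3681])
m=cams.camera_model('scene'); print('wafer',[tost(x).tolist() for x in at(m,[(240+153/3.333,145+130/3.333)],.022)])
E
```

```text
wall [[-197.6, -35.5, 34.0], [-198.0, 38.9, 34.0]] plate [[-213.1, -74.8, 12.0], [-213.9, 71.9, 12.0]]
wafer [[-98.8, 0.0, 22.0]]
```

>>> step_arm([
  [[0, 0, 0, 0.8, -3.9, 0, 30], [0, 0, 0, 0.8, -3.9, 0, 30], [0, 0, 0, 0.9, -3.9, 0, 30], [0, 0, 0, 0.8, -3.9, 0, 30], [0, 0, 0, 0.8, -3.9, 0, 30], [0, 0, 0, 0.9, -3.9, 0, 30], [0, 0, 0, 0.8, -3.9, 0, 30], [0, 0, 0, 0.8, -3.9, 0, 30], [0, 0, 0, 0.9, -3.9, 0, 30], [0, 0, 0, 0.8, -3.9, 0, 30]],
])

```text
clock: 13.35
eef_pos: [0.5335, 0.0863, 0.0167]
orientation: [[-0.206, 0.979, -0.0], [0.979, 0.206, 0.0], [0.0, -0.0, -1.0]]
force: [0.6, 0.7, -0.1]
finger_gap: 0.0298
gripper_force: 0.4
```

>>> step_arm([
  [[0, 0, 0, 0.8, -3.9, 0, 30], [0, 0, 0, 0.8, -3.9, 0, 30], [0, 0, 0, 0.9, -3.9, 0, 30], [0, 0, 0, 0.8, -3.9, 0, 30], [0, 0, 0, 0.8, -3.9, 0, 30]],
])

```text
clock: 13.85
eef_pos: [0.5374, 0.0669, 0.0167]
orientation: [[-0.205, 0.979, -0.001], [0.979, 0.205, 0.0], [0.0, -0.0, -1.0]]
force: [-2.0, 3.1, 0.9]
finger_gap: 0.0301
gripper_force: 1.5
```

```bash
python3 - <<'E'
from h import *
s=telemetry.get_state(); print(tost(s['eef_pos']),s['force'],s['clock'])
E
```

```text
[-118.6   -0.5   16.7] [-2.02217552  3.07685461  0.9198941 ] 13.85
```

>>> step_arm([
  [[0, 0, 0, 0.8, -3.9, 0, 30], [0, 0, 0, 0.8, -3.9, 0, 30], [0, 0, 0, 0.9, -3.9, 0, 30], [0, 0, 0, 0.8, -3.9, 0, 30], [0, 0, 0, 0.8, -3.9, 0, 30], [0, 0, 0, 0.9, -3.9, 0, 30]],
])

```text
clock: 14.45
eef_pos: [0.5425, 0.0434, 0.0166]
orientation: [[-0.206, 0.979, -0.0], [0.979, 0.206, -0.0], [-0.0, -0.0, -1.0]]
force: [-1.5, 1.4, -0.0]
finger_gap: 0.0295
gripper_force: 1.1
```

>>> step_arm([
  [[0, 0, 0, 0.8, -3.9, 0, 30], [0, 0, 0, 0.8, -3.9, 0, 30], [0, 0, 0, 0.9, -3.9, 0, 30], [0, 0, 0, 0.8, -3.9, 0, 30], [0, 0, 0, 0.8, -3.9, 0, 30], [0, 0, 0, 0.9, -3.9, 0, 30], [0, 0, 0, 0.8, -3.9, 0, 30], [0, 0, 0, 0.8, -3.9, 0, 30]],
])

```text
clock: 15.25
eef_pos: [0.5494, 0.0122, 0.0168]
orientation: [[-0.206, 0.979, 0.0], [0.979, 0.206, -0.0], [-0.0, 0.0, -1.0]]
force: [-0.8, 1.0, 0.1]
finger_gap: 0.0301
gripper_force: 0.4
```

```bash
python3 - <<'E'
from h import *
s=telemetry.get_state(); print(tost(s['eef_pos']),s['force'],s['clock'])
E
```

```text
[-62.6  -0.2  16.8] [-0.75363723  0.98973001  0.14421148] 15.25
```

>>> step_arm([
  [[0, 0, 0, 0.8, -3.9, 0, 30], [0, 0, 0, 0.8, -3.9, 0, 30], [0, 0, 0, 0.9, -3.9, 0, 30], [0, 0, 0, 0.8, -3.9, 0, 30], [0, 0, 0, 0.8, -3.9, 0, 30], [0, 0, 0, 0.9, -3.9, 0, 30], [0, 0, 0, 0.8, -3.9, 0, 30], [0, 0, 0, 0.8, -3.9, 0, 30], [0, 0, 0, 0.4, -2, 0, 30], [0, 0, 0, 0.2, -1, 0, 30]],
])

```text
clock: 16.25
eef_pos: [0.5564, -0.0218, 0.0168]
orientation: [[-0.205, 0.979, 0.0], [0.979, 0.205, 0.0], [0.0, 0.0, -1.0]]
force: [-0.7, 2.8, 2.2]
finger_gap: 0.0302
gripper_force: 1.1
```

>>> step_arm([
  [[0, 0, 0, 0.2, -1, 0, 30], [0, 0, 0, 0.2, -1, 0, 30], [0, 0, 0, 0.2, -1, 0, 30], [0, 0, 0, 0, 0, 0, 30]],
])

```text
clock: 16.65
eef_pos: [0.557, -0.0247, 0.0168]
orientation: [[-0.206, 0.979, 0.0], [0.979, 0.206, -0.0], [-0.0, 0.0, -1.0]]
force: [-0.3, 1.3, 1.0]
finger_gap: 0.0298
gripper_force: 0.8
```

>>> step_arm([
  [[0, 0, 0, 0.2, -1, 0, 30], [0, 0, 0, 0.2, -1, 0, 30], [0, 0, 0, 0, 0, 0, 30]],
])

```text
clock: 16.95
eef_pos: [0.5574, -0.0268, 0.0168]
orientation: [[-0.206, 0.979, 0.0], [0.979, 0.206, -0.0], [-0.0, 0.0, -1.0]]
force: [0.2, 1.6, 1.1]
finger_gap: 0.0297
gripper_force: 0.7
```

```bash
python3 - <<'E'
from h import *
s=telemetry.get_state(); print(tost(s['eef_pos']),s['force'],s['clock'])
E
```

```text
[-22.8  -0.6  16.8] [0.19852758 1.62625477 1.11135356] 16.95
```

Still sliding at 1–2 N. Continue in 1 mm steps until the force rises.

>>> step_arm([
  [[0, 0, 0, 0.2, -1, 0, 30], [0, 0, 0, 0.2, -1, 0, 30], [0, 0, 0, 0, 0, 0, 30]],
])

```text
clock: 17.25
eef_pos: [0.5573, -0.0276, 0.0167]
orientation: [[-0.206, 0.979, -0.001], [0.979, 0.206, 0.002], [0.002, -0.0, -1.0]]
force: [-1.9, 9.2, 4.3]
finger_gap: 0.0301
gripper_force: 4.4
```

>>> step_arm([
  [[0, 0, 0, 0.2, -1, 0, 30], [0, 0, 0, 0, 0, 0, 30]],
])

```text
clock: 17.45
eef_pos: [0.5573, -0.0276, 0.0168]
orientation: [[-0.206, 0.979, -0.001], [0.979, 0.206, 0.003], [0.003, -0.001, -1.0]]
force: [-1.5, 14.1, 5.2]
finger_gap: 0.0301
gripper_force: 6.9
```

>>> step_arm([
  [[0, 0, 0, 0.2, -1, 0, 30], [0, 0, 0, 0, 0, 0, 30]],
])

```text
clock: 17.65
eef_pos: [0.5572, -0.0277, 0.0168]
orientation: [[-0.206, 0.979, -0.002], [0.979, 0.206, 0.005], [0.005, -0.001, -1.0]]
force: [-1.9, 18.8, 6.1]
finger_gap: 0.0299
gripper_force: 9.5
```

>>> step_arm([
  [[0, 0, 0, -0.6, 3, 0, 30], [0, 0, 0, -1, 5, 0, 30], [0, 0, 0, -1.6, 8, 0, 30], [0, 0, 0, 0, 0, 20, 30], [0, 0, 0, 0, 0, 25, 20], [0, 0, 0, 0, 0, 20, 0], [0, 0, 0, 16, 7, 0, 0], [0, 0, 0, 16, 7, 0, 0], [0, 0, 0, 16, 7, 0, 0], [0, 0, 0, 16, 7, 0, 0]],
])

```text
clock: 18.65
eef_pos: [0.6194, 0.0138, 0.0817]
orientation: [[-0.205, 0.979, -0.0], [0.979, 0.205, -0.0], [-0.0, -0.0, -1.0]]
force: [-0.1, -0.3, -0.1]
finger_gap: 0.0005
gripper_force: 0.0
```

>>> step_arm([
  [[0, 0, 0, 16, 7, 0, 0], [0, 0, 0, 16, 7, 0, 0], [0, 0, 0, 0, 0, 0, 0], [0, 0, 0, 0, 0, 0, 0]],
])

```text
clock: 19.05
eef_pos: [0.6504, 0.0274, 0.0813]
orientation: [[-0.206, 0.979, -0.001], [0.979, 0.206, -0.0], [0.0, -0.001, -1.0]]
force: [-0.2, -1.0, 0.2]
finger_gap: 0.0005
gripper_force: 0.0
```

```bash
python3 - <<'E'
from h import *
s=telemetry.get_state(); print(tost(s['eef_pos']),s['force'],s['clock'],s['finger_gap'],s['eef_pos'])
k=lambda a:(float(np.round(-18-50*np.sin(a)-18*np.cos(a),1)),float(np.round(50-50*np.cos(a)+23.5*np.sin(a),1)),40)
plan([(-59,103,41)]+[k(a) for a in(1.95,1.7,1.4,1.1,.8,.5,.2,0)])
E
```

```text
[-56.4 101.7  81.3] [-0.16295491 -0.97139617  0.16095214] 19.05 0.0004921974645630056 [0.65039165 0.02740388 0.08132938]
(-59, 103, 41) d [  0.7   2.8 -40.3]
(-57.8, 90.3, 40) d [-12.2  -3.8  -1. ]
(-65.3, 79.7, 40) d [-11.9   5.1   0. ]
(-70.3, 64.7, 40) d [-15.7   1.8   0. ]
(-70.7, 48.3, 40) d [-16.1  -3.    0. ]
(-66.4, 32.0, 40) d [-15.   -7.6   0. ]
(-57.8, 17.4, 40) d [-12.5 -11.5   0. ]
(-45.6, 5.7, 40) d [ -8.9 -14.4   0. ]
(-36.0, 0.0, 40) d [ -3.6 -10.6   0. ]
```

>>> step_arm([
  [[0, 0, 0, 0, 2, -20, 0], [0, 0, 0, 0, 0, -15, 0], [0, 0, 0, 0, 0, -5, 0], [0, 0, 0, 0, 0, 0, 0], [0, 0, 0, -6, -1.5, 0, 0], [0, 0, 0, -6, -1.5, 0, 0], [0, 0, 0, -6, 2.5, 0, 0], [0, 0, 0, -6, 2.5, 0, 0], [0, 0, 0, -8, 1, 0, 0], [0, 0, 0, -8, 1, 0, 0]],
])

```text
clock: 20.05
eef_pos: [0.6103, 0.0335, 0.0419]
orientation: [[-0.206, 0.979, 0.0], [0.979, 0.206, -0.0], [-0.0, 0.0, -1.0]]
force: [0.7, -1.0, -0.4]
finger_gap: 0.0004
gripper_force: 0.4
```

>>> step_arm([
  [[0, 0, 0, -8, -1.5, 0, 0], [0, 0, 0, -8, -1.5, 0, 0], [0, 0, 0, -7.5, -3.8, 0, 0], [0, 0, 0, -7.5, -3.8, 0, 0], [0, 0, 0, -6.2, -5.7, 0, 0], [0, 0, 0, -6.2, -5.7, 0, 0], [0, 0, 0, -4.5, -7.2, 0, 0], [0, 0, 0, -4.5, -7.2, 0, 0], [0, 0, 0, 0, 0, 0, 0]],
])

```text
clock: 20.95
eef_pos: [0.558, -0.004, 0.0417]
orientation: [[-0.204, 0.979, -0.001], [0.979, 0.204, -0.0], [0.0, -0.001, -1.0]]
force: [-0.5, 0.7, -0.4]
finger_gap: 0.0003
gripper_force: 0.0
```

```bash
python3 - <<'E'
from h import *
s=telemetry.get_state(); print(tost(s['eef_pos']),s['force'],s['clock'])
plan([(-36,-2,40)])
E
```

```text
[-45.    4.8  41.7] [-0.51359971  0.74886064 -0.36749292] 20.95
(-36, -2, 40) d [ -4.8 -10.2  -1.7]
```

>>> step_arm([
  [[0, 0, 0, -2, -2, 0, 0], [0, 0, 0, -1.5, -2, 0, 0], [0, 0, 0, -1, -2, 0, 0], [0, 0, 0, 0.2, -1, 0, 0], [0, 0, 0, 0, 0, 0, 0]],
])

```text
clock: 21.45
eef_pos: [0.5541, -0.0101, 0.0417]
orientation: [[-0.206, 0.979, -0.0], [0.979, 0.206, 0.0], [0.0, -0.0, -1.0]]
force: [-0.2, 0.2, 0.1]
finger_gap: 0.0005
gripper_force: 0.1
```

>>> step_arm([
  [[0, 0, 0, 0.2, -1, 0, 0], [0, 0, 0, 0.2, -1, 0, 0], [0, 0, 0, 0, 0, 0, 0]],
])

```text
clock: 21.75
eef_pos: [0.5546, -0.0121, 0.0417]
orientation: [[-0.205, 0.979, -0.0], [0.979, 0.205, 0.0], [0.0, -0.0, -1.0]]
force: [0.7, 0.3, 0.6]
finger_gap: 0.0003
gripper_force: 0.2
```

>>> step_arm([
  [[0, 0, 0, 0.2, -1, 0, 0], [0, 0, 0, 0, 0, 0, 0]],
])

```text
clock: 21.95
eef_pos: [0.5549, -0.0131, 0.0417]
orientation: [[-0.205, 0.979, 0.0], [0.979, 0.205, -0.0], [-0.0, -0.0, -1.0]]
force: [-1.2, -0.2, -0.1]
finger_gap: 0.0005
gripper_force: 0.2
```

```bash
python3 - <<'E'
from h import *
s=telemetry.get_state(); print(tost(s['eef_pos']),s['force'],s['clock'])
E
```

```text
[-36.7  -0.2  41.7] [-1.20063581 -0.17015732 -0.07050357] 21.95
```

>>> step_arm([
  [[0, 0, 0, 0.2, -1, 0, 0], [0, 0, 0, 0.2, -1, 0, 0], [0, 0, 0, 0, 0, 0, 0]],
])

```text
clock: 22.25
eef_pos: [0.5552, -0.0151, 0.0417]
orientation: [[-0.205, 0.979, -0.0], [0.979, 0.205, 0.0], [0.0, -0.0, -1.0]]
force: [-1.0, 0.8, -0.1]
finger_gap: 0.0008
gripper_force: 0.3
```

>>> step_arm([
  [[0, 0, 0, 0.2, -1, 0, 0], [0, 0, 0, 0, 0, 0, 0]],
])

```text
clock: 22.45
eef_pos: [0.5552, -0.0155, 0.0417]
orientation: [[-0.205, 0.979, -0.0], [0.979, 0.205, 0.001], [0.001, -0.0, -1.0]]
force: [-0.7, 4.0, 0.4]
finger_gap: 0.0004
gripper_force: 2.4
```

>>> step_arm([
  [[0, 0, 0, 0.2, -1, 0, 0], [0, 0, 0, 0, 0, 0, 0]],
])

```text
clock: 22.65
eef_pos: [0.5552, -0.0157, 0.0417]
orientation: [[-0.205, 0.979, -0.001], [0.979, 0.206, 0.002], [0.003, -0.0, -1.0]]
force: [-1.6, 9.6, 0.7]
finger_gap: 0.0005
gripper_force: 4.4
```

>>> step_arm([
  [[0, 0, 0, 0.2, -1, 0, 0], [0, 0, 0, 0, 0, 0, 0]],
])

```text
clock: 22.85
eef_pos: [0.5553, -0.0159, 0.0417]
orientation: [[-0.205, 0.979, -0.001], [0.979, 0.205, 0.004], [0.004, -0.0, -1.0]]
force: [-1.2, 13.8, 1.7]
finger_gap: 0.0006
gripper_force: 6.5
```

>>> step_arm([
  [[0, 0, 0, -1.4, 8, 0, 0], [0, 0, 0, 0, 0, 40, 0], [0, 0, 0, 0, 0, 45, 0], [0, 0, 0, 0, 0, 45, 0], [0, 0, 0, 4, -17, 45, 0], [0, 0, 0, 4, -20, 35, 0], [0, 0, 0, 5, -20, 10, 0], [0, 0, 0, 0, 0, 0, 0], [0, 0, 0, 0, 0, 0, 0], [0, 0, 0, 0, 0, 0, 0]],
])

```text
clock: 23.85
eef_pos: [0.567, -0.0663, 0.2607]
orientation: [[-0.206, 0.979, -0.002], [0.979, 0.206, 0.001], [0.001, -0.002, -1.0]]
force: [0.1, 1.0, 0.5]
finger_gap: 0.0005
gripper_force: 0.0
```

```bash
python3 - <<'E'
from h import *
import pickle
s=telemetry.get_state(); print(tost(s['eef_pos']),s['clock'],s['force'])
m=cams.camera_model('wrist'); pickle.dump(m,open('m6.pkl','wb'))
w=cams.camera('wrist')[:,:,::-1]; cv2.imwrite('pics/raw_w6.png',w)
print(proj(m,W(ST,np.array([(-30,-41.5,24),(-30,41.5,24),(90,-41.5,22),(90,41.5,22),(-18,0,54),(-5,38,34),(-10,-38,34)])/1000.)).round(0).tolist())
E
```

```text
[ 17.8   0.6 260.7] 23.85 [0.07390356 0.96360939 0.45974757]
[[289.0, 134.0], [353.0, 134.0], [292.0, 221.0], [351.0, 221.0], [321.0, 146.0], [351.0, 155.0], [291.0, 151.0]]
```

```bash
python3 - <<'E'
from h import *
w=cv2.imread('pics/raw_w6.png')[115:245,265:375]
cv2.imwrite('pics/v6.png',cv2.resize(w,None,fx=4.6,fy=4.6,interpolation=cv2.INTER_CUBIC))
E
```

```text
(no output)
```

View pics/v6.png

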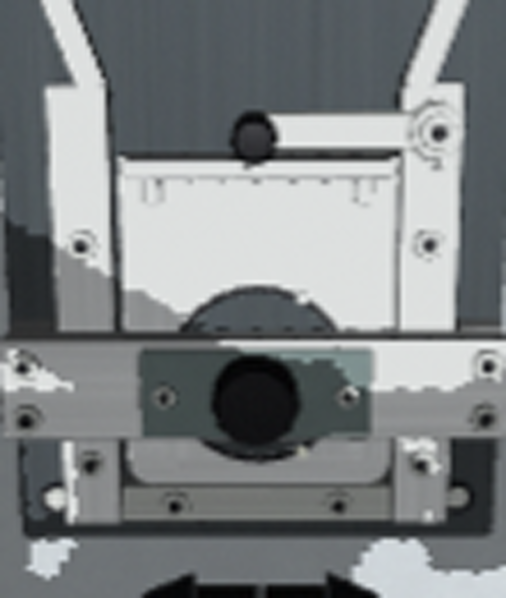

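```bash
python3 - <<'E'
from h import *
import pickle
m=pickle.load(open('m6.pkl','rb')); C=lambda l:[(265+x/4.6-.4,115+y/4.6-.4) for x,y in l]
for n,uv,z in(('railL/R',[(105,88),(402,85)],.024),('wall rear',[(120,156),(400,154)],.034),('front',[(150,484),(370,484)],.022),('stop face',[(150,488),(370,488)],.022),('stop back',[(250,520)],.022),('arm edges',[(340,114),(340,148)],.0325),('pivot',[(438,132)],.034),('knob',[(255,133)],.054),('bridge',[(60,340),(60,437)],.038)):
    print(n,[tost(x)[:2].tolist() for x in at(m,C(uv),z)])
im=cv2.imread('pics/raw_w6.png').mean(2); print(im[212:232,302].round().tolist()); print(im[212:232,338].round().tolist())
E
```

```text
railL/R [[-30.7, -43.1], [-31.3, 39.6]]
wall rear [[-13.1, -38.5], [-13.5, 38.5]]
front [[88.0, -33.9], [88.1, 33.4]]
stop face [[89.3, -33.9], [89.4, 33.4]]
stop back [[99.9, -3.4]]
arm edges [[-24.2, 22.0], [-15.0, 22.1]]
pivot [[-19.4, 48.8]]
knob [[-21.5, -1.2]]
bridge [[38.1, -56.8], [67.2, -58.2]]
[140.0, 140.0, 139.0, 140.0, 139.0, 136.0, 138.0, 134.0, 82.0, 108.0, 90.0, 110.0, 37.0, 17.0, 74.0, 112.0, 56.0, 42.0, 42.0, 68.0]
[139.0, 140.0, 142.0, 139.0, 138.0, 138.0, 139.0, 139.0, 89.0, 95.0, 93.0, 93.0, 33.0, 17.0, 75.0, 112.0, 52.0, 41.0, 41.0, 67.0]
```

```bash
python3 - <<'E'
from h import *
im=cv2.imread('pics/raw_w6.png').mean(2).round().astype(int)
for c in (296,308,314,326,332,344): print(c,im[214:232,c].tolist())
print('rear')
for c in (295,300,305,327,333,340): print(c,im[136:158,c].tolist())
import pickle
m=pickle.load(open('m6.pkl','rb'))
print([tost(x)[0] for x in at(m,[(314,v) for v in range(217,230)],.022)])
print([tost(x)[0] for x in at(m,[(314,v) for v in range(138,152)],.034)])
E
```

```text
296 [139, 139, 139, 135, 137, 120, 71, 111, 115, 114, 111, 114, 111, 120, 57, 43, 42, 68]
308 [139, 135, 135, 138, 138, 134, 84, 114, 115, 114, 114, 116, 113, 120, 47, 40, 42, 68]
314 [91, 132, 135, 138, 139, 134, 86, 117, 115, 115, 113, 117, 114, 121, 55, 43, 43, 67]
326 [42, 128, 136, 139, 140, 137, 88, 112, 116, 114, 114, 117, 115, 121, 54, 40, 41, 66]
332 [141, 137, 137, 138, 139, 138, 88, 112, 116, 115, 114, 118, 115, 121, 54, 41, 42, 67]
344 [138, 139, 140, 136, 139, 136, 93, 114, 116, 115, 115, 118, 115, 119, 54, 40, 42, 66]
rear
295 [88, 87, 88, 87, 89, 87, 87, 87, 87, 87, 88, 86, 60, 69, 200, 222, 222, 204, 207, 209, 208, 209]
300 [85, 86, 87, 86, 87, 86, 85, 85, 84, 84, 84, 84, 59, 70, 201, 222, 222, 190, 174, 191, 194, 195]
305 [86, 86, 85, 86, 85, 86, 84, 85, 85, 85, 86, 85, 52, 69, 202, 222, 222, 189, 200, 220, 222, 223]
327 [87, 88, 88, 99, 206, 222, 223, 222, 222, 223, 222, 106, 61, 61, 206, 222, 222, 184, 198, 220, 222, 223]
333 [85, 84, 84, 109, 207, 222, 222, 223, 223, 223, 222, 106, 62, 60, 207, 222, 223, 182, 216, 223, 222, 222]
340 [89, 90, 90, 114, 207, 222, 222, 222, 222, 222, 223, 110, 63, 61, 206, 222, 223, 176, 215, 223, 222, 222]
[np.float64(83.8), np.float64(85.3), np.float64(86.8), np.float64(88.3), np.float64(89.8), np.float64(91.3), np.float64(92.8), np.float64(94.3), np.float64(95.9), np.float64(97.4), np.float64(98.9), np.float64(100.4), np.float64(102.0)]
[np.float64(-26.1), np.float64(-24.9), np.float64(-23.6), np.float64(-22.4), np.float64(-21.2), np.float64(-19.9), np.float64(-18.7), np.float64(-17.4), np.float64(-16.2), np.float64(-14.9), np.float64(-13.7), np.float64(-12.4), np.float64(-11.2), np.float64(-9.9)]
```

The last view shows the carrier's front edge against the end stop at row ~485, with no deck visible between them. The keeper arm is square across the channel and about 3 mm behind the wall, as specified. The box, vial and tweezers weren't touched. Handing in.

```bash
python3 -c "
from workcell import r
print(r.sign_off())"
```

```text
the job is handed in; nothing more can be done
None
```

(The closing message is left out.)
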